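# Load the dry-block heater

## Task

Load the dry-block heater for the next measurement: stand the red-capped sample vial, the little brown dropper bottle, the 50 ml beaker and the 100 ml beaker each in the heater block whose well fits it most closely, sitting fully down on the floor of the well. Carry them upright, so that nothing spills.

Things in the scene. Friction and masses are not known exactly. Their poses are not given: they have to be found in the camera images.
- red_vial: Clear glass sample vial with a RED screw cap, upright, 24 mm across, 52 mm tall (solid to grip up to 46 mm). Origin: centre of its underside, z up. Two more vials, one with a black and one with a white cap, stand about and are not part of the job.
- dropper: Little brown dropper bottle with a black cap, upright, 33 mm across, 64 mm tall (solid to grip up to 58 mm). Origin: centre of its underside, z up. A larger brown bottle far back is not part of the job.
- small_beaker: 50 ml clear glass beaker, open, upright: body 42 mm across, rim 48 mm across, 56 mm tall. Origin: centre of its underside, z up. May be gripped across the rim from outside.
- large_beaker: 100 ml clear glass beaker, open, upright: body 52 mm across, rim 56 mm across, 70 mm tall. Origin: centre of its underside, z up. May be gripped across the rim from outside.
- heater: Fixed dry-block heater, grey, at most 60 mm tall: a square bay, 206 mm over its walls, that holds the four blocks two by two (centres 88 mm apart), and a low control panel on its front side (-x, reaching 165 mm from the bay's centre). Origin: on the bench under the centre of the bay; axes along the bay's sides.
- block_violet: Violet anodised aluminium block, 86 x 86 x 40 mm, fixed in the heater's bay, with one round well from above: 32 mm across, 22 mm deep, its mouth tapered over its top 10 mm to stand 6 mm wider all round at the top face, which guides a vessel in. Origin: centre of the block's underside, 30 mm above the bench; the well is centred on it, its floor at 18 mm and the top face at 40 mm in the block's z.
- block_green: Green anodised block like the violet one, but with a well 41 mm across.
- block_blue: Blue anodised block like the violet one, but with a well 50 mm across.
- block_silver: Plain silver aluminium block like the violet one, but with a well 60 mm across.
Not all that is in view belongs to the job. Leave any turquoise look-alike of the dropper alone. Leave any yellow look-alike of the red_vial alone.

How it is judged:
By the outcome, as a careful person would: the job done as asked, in the order asked, and still so for the second after the job is handed in, with the robot touching nothing.
It also fails if it takes over 102 s, if anything falls off the work surface, if the arm or the gripper's body presses on something with over 40 N, if the wrist force passes 120 N, or if a joint passes its speed limit or range.

## Robot

A 7-joint arm with a two-finger parallel gripper is mounted at the origin on a cart in front of the work surface, level with it; the furniture and walls round the work are solid. World frame = base frame: x ahead of the robot, y to its left, z up, the work surface at z = 0. Lengths are in m, angles in rad, forces in N, time in s.
With the tool pointing down it reaches from about 0.425 to 0.925 m from the base axis. Payload 6.8 kg.
Tool frame: the origin (TCP) lies on the front face of the gripper's body, between the roots of the fingers; the fingertips stand 73 mm ahead of it and the grasp point (between the pads) lies 54 mm ahead of it (env.nose_length is the distance from the TCP to the fingertips, in m); z points along the fingers, y is the line along which they close (so a half turn about z gives the same grasp; the last joint's range is limited). The gripper opens to 85 mm and grips with 20 to 120 N. Pads are 22 mm wide; open, the fingers measure 114 mm over their backs; the gripper's body (76 mm by 85 mm) begins 54 mm behind the grasp point. The pads swing forward as they close: fully open they stand 13 mm farther back than shut.
Start: joints at [-1.436, 0.477, 0.022, 1.555, -0.011, 1.109, -0.083], TCP at [0.162, 0.655, 0.304] pointing down, gripper open.
Joint ranges: [-2.96, 2.96], [-0.34, 2.1], [-1.41, 1.46], [0.24, 2.44], [-1.37, 4.51], [0.17, 1.92], [-2.96, 2.96]. Speed limits (rad/s): [2.39, 2.39, 3.14, 3.14, 3.14, 3.14, 3.14].

## Interface

Orientations are given as a unit quaternion [w, x, y, z].
In Python, from cell import env, kin, camera, calibration, job gives the robot as it stands. The module is installed in compiled form; this text tells all that it offers. Calls block until the motion is done:
- env.reach(position, orientation): joint-space move of the TCP to a pose.
- env.movel(position, velocity=0.15, rot=None, stop_force=None): straight line of the TCP; rot=None keeps the orientation; velocity is the mean speed in m/s. With stop_force (N) it stops when the force on the tool has changed by that much, and returns True; else False.
- env.goto_joints(angles): joint-space move.
- env.grip(opening, f_grip=None): finger opening in m; f_grip is the grip in N (None keeps the last); returns when the fingers have stopped.
- env.dwell(seconds).
- kin.inverse_kinematics(position, orientation): joint angles nearest the present ones, or None.
- env.get_state(): the state.
- camera(name): name is "scene" or "top" or "wrist"; returns (picture, depth): 384x512x3 uint8, blue, green, red; 384x512 float32, m along the optical axis (not along the pixel's ray), 0 where there is no reading.
- calibration(name): a dict with "fx", "fy", "cx", "cy" (pixels), "rvec" (rotation vector, rad) and "tvec" (3), from world to camera coordinates, as OpenCV has them. Camera axes: x right, y down, z forward; pixel columns grow to the right and rows downward; lengths in m; the calibration is good to about 2 mm. A picture is of the moment at which its call begins: read the wrist's pose just before it. calibration takes no time and is no camera call; for the wrist camera it gives the pose at the moment of the call.
A pose or a line that the arm cannot do raises env.PlanningError and nothing moves.
- job.job_done(): hands the job in; it is judged then, once.
The state is a dict: "time": time; "qpos": joint angles; "joint_velocities": joint speeds; "joint_torque": joint torques, N m; "tcp_pos": TCP position; "orientation": TCP orientation; "force": force on the tool from outside, world axes, zero at the start; "torque": the same for the moment, N m; "opening": finger opening in m; "gripper_force": force on a finger pad.
Only numpy, scipy, OpenCV 4.12 (cv2) and the standard library are available. Lean on these libraries where they do the work, as an engineer would, in place of code of your own. Each camera call takes 0.05 s, during which the arm holds its last target. There are 200 camera calls.

## Working session

There is one attempt and no reset: what is moved stays moved. The work goes in short steps, each a Python script; the robot and the scene stay as the last script left them, time stands still between calls to the robot, and variables do not carry over. Pictures are saved under pics/ and viewed, at most 14 in all, crops included, and the job is handed in when it is done.

```bash
mkdir -p pics; cat > h.py <<'E'
import numpy as np, cv2
from cell import env, kin, camera, calibration, job
def cal(n):
    c=calibration(n); R=cv2.Rodrigues(np.array(c["rvec"],float))[0]; t=np.array(c["tvec"],float).ravel()
    return c,R,t
def ray(C,u,v):
    c,R,t=C; d=R.T@np.array([(u-c["cx"])/c["fx"],(v-c["cy"])/c["fy"],1.]); return -R.T@t,d
def onz(C,u,v,z):
    o,d=ray(C,u,v); return o+d*(z-o[2])/d[2]
def cloud(C,D):
    c,R,t=C; v,u=np.mgrid[:D.shape[0],:D.shape[1]]
    P=np.stack([(u-c["cx"])/c["fx"]*D,(v-c["cy"])/c["fy"]*D,D],-1)
    return (P-t)@R
E
python3 - <<'E'
from h import *
for n in("scene","top"):
    p,d=camera(n); cv2.imwrite(f"pics/{n}0.png",cv2.resize(p,(800,600),interpolation=cv2.INTER_CUBIC)); np.savez(f"{n}0.npz",p=p,d=d)
    C=cal(n); print(n,C[0]["fx"],-C[1].T@C[2], C[1][2])
s=env.get_state(); print(s["time"],s["tcp_pos"],s["orientation"],s["opening"],env.nose_length)
E
```

```text
scene 378.3065497896411 [ 0.13243638 -0.55440087  0.69591398] [ 0.44748236  0.58505932 -0.67636168]
top 367.275877531719 [ 0.43800225 -0.02861416  0.91345055] [ 0.14184131  0.03665814 -0.9892104 ]
0.1 [0.16218796 0.65479843 0.3030182 ] [-4.59006101e-05  1.21110409e-01  9.92638694e-01 -8.31072060e-04] 0.08532425286855631 0.0726
```

View pics/scene0.png

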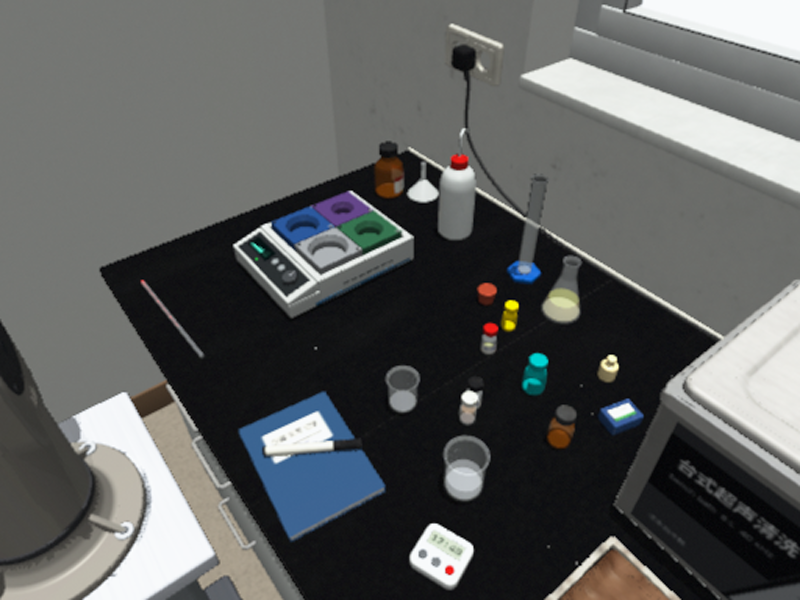

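View pics/top0.png

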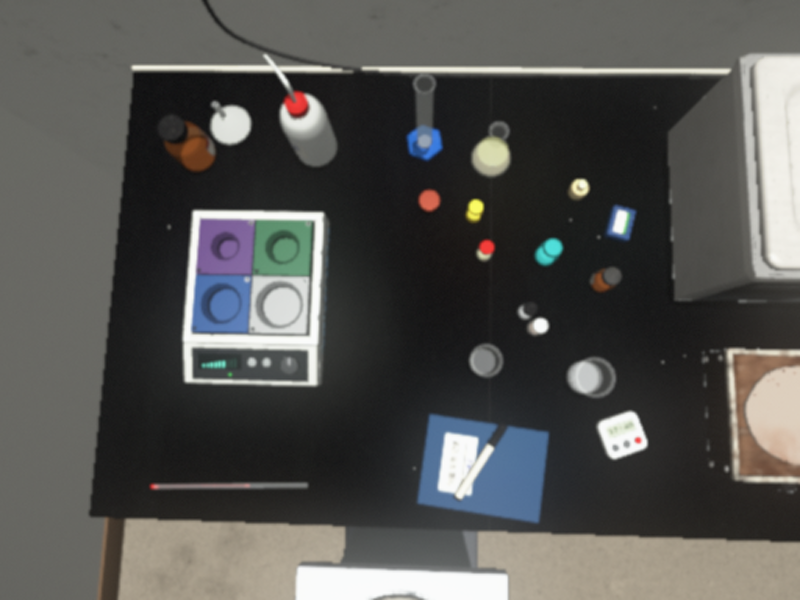

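```bash
cat >> h.py <<'E'
def tri(obs):
    A=np.zeros((3,3));b=np.zeros(3);rs=[ray(C,u,v) for C,u,v in obs]
    for o,d in rs:
        d=d/np.linalg.norm(d);M=np.eye(3)-np.outer(d,d);A+=M;b+=M@o
    p=np.linalg.solve(A,b)
    return p,max(np.linalg.norm(np.cross(p-o,d/np.linalg.norm(d))) for o,d in rs)
E
python3 - <<'E'
from h import *
np.set_printoptions(precision=4,suppress=True)
T,S=cal("top"),cal("scene"); k=1.5625
pk=dict(redcap=(487,246,490,329),drop=(612,274,565,412),small=(486,360,403,380),large=(595,377,467,455),black=(529,309,475,384),white=(540,325,470,399),yellow=(476,207,511,306),turq=(550,248,538,360),
 violet=(226,246,342,208),green=(283,246,369,229),blue=(221,303,302,225),silver=(280,304,330,249),
 bottletop=(296,103,459,161),cyl=(425,84,539,180),flask=(499,130,571,261))
Dt=np.load("top0.npz")["d"];Pc=cloud(T,Dt)
for n,(a,b,c,d) in pk.items():
    p,r=tri([(T,a/k,b/k),(S,c/k,d/k)]); print(n,p,"res %.4f"%r,"reach %.3f"%np.hypot(*p[:2]),"depth",Pc[int(b/k),int(a/k)])
im=np.load("top0.npz")["p"]; h=cv2.cvtColor(im,cv2.COLOR_BGR2HSV)
for n,(lo,hi) in dict(violet=(130,150),green=(60,85),blue=(105,118)).items():
    m=cv2.inRange(h,(lo,70,50),(hi,255,255)); m[:130]=0;m[220:]=0;m[:,220:]=0
    m=cv2.morphologyEx(m,cv2.MORPH_OPEN,np.ones((3,3)))
    c=max(cv2.findContours(m,0,2)[0],key=cv2.contourArea); R=cv2.minAreaRect(c); print(n,R,onz(T,*R[0],.07))
    q=cv2.boxPoints(R); w=[onz(T,*x,.07)[:2] for x in q]; print([np.linalg.norm(w[i]-w[i-1]) for i in range(2)])
cv2.imwrite("pics/crop1.png",np.hstack([cv2.resize(im[120:250,110:220],(440,520),interpolation=2)]))
E
```

```text
redcap [ 0.639  -0.1208  0.0469] res 0.0004 reach 0.650 depth [ 0.6383 -0.1183  0.053 ]
drop [ 0.5961 -0.3047  0.0621] res 0.0003 reach 0.670 depth [ 0.5964 -0.3024  0.0638]
small [ 0.4658 -0.1207  0.0506] res 0.0018 reach 0.481 depth [ 0.4669 -0.1251 -0.0014]
large [ 0.4448 -0.2757  0.0681] res 0.0018 reach 0.523 depth [ 0.4442 -0.2851  0.0257]
black [ 0.5445 -0.1858  0.0451] res 0.0020 reach 0.575 depth [ 0.5437 -0.1821  0.0518]
white [ 0.5203 -0.2019  0.0459] res 0.0018 reach 0.558 depth [ 0.5183 -0.1984  0.0511]
yellow [ 0.7011 -0.1039  0.0477] res 0.0013 reach 0.709 depth [ 0.7006 -0.1014  0.0498]
turq [ 0.6373 -0.2162  0.0584] res 0.0031 reach 0.673 depth [ 0.6348 -0.2127  0.0653]
violet [0.6274 0.2761 0.0698] res 0.0016 reach 0.685 depth [0.6324 0.2871 0.0461]
green [0.6292 0.1893 0.0682] res 0.0013 reach 0.657 depth [0.6342 0.1962 0.0455]
blue [0.5403 0.2786 0.0667] res 0.0014 reach 0.608 depth [0.5434 0.2872 0.0484]
silver [0.5423 0.1893 0.0631] res 0.0028 reach 0.574 depth [0.5433 0.1956 0.0463]
bottletop [0.8167 0.1601 0.1545] res 0.0013 reach 0.832 depth [0.8125 0.1593 0.1648]
cyl [ 0.8242 -0.0219  0.1961] res 0.0010 reach 0.825 depth [ 0.8354 -0.021   0.1768]
flask [ 0.7994 -0.1309  0.1091] res 0.0006 reach 0.810 depth [ 0.811 -0.133  0.083]
violet ((144.5, 157.5), (33.0, 35.0), 90.0) [0.6259 0.2771 0.07  ]
[np.float64(0.08040904156812434), np.float64(0.08462884246860311)]
green ((180.5, 158.5), (33.0, 37.0), 90.0) [0.625  0.1908 0.07  ]
[np.float64(0.08002288311371739), np.float64(0.08882398783205642)]
blue ((141.5, 194.0), (36.0, 37.0), 90.0) [0.5385 0.278  0.07  ]
[np.float64(0.08523799504039078), np.float64(0.08825009621709186)]
```

```bash
cat >> h.py <<'E'
Q=np.array([0,0,1.,0])
def shot(name):
    C=cal("wrist"); p,d=camera("wrist"); np.savez(name+".npz",p=p,d=d,c=np.array([C[0][k] for k in("fx","fy","cx","cy")]),R=C[1],t=C[2])
    cv2.imwrite(f"pics/{name}.png",cv2.resize(p,(800,600),interpolation=cv2.INTER_CUBIC)); return C,p,d
def load(name):
    z=np.load(name+".npz"); return (dict(zip(("fx","fy","cx","cy"),z["c"])),z["R"],z["t"]),z["p"],z["d"]
E
python3 - <<'E'
from h import *
np.set_printoptions(precision=4,suppress=True)
env.reach([0.56,0.233,0.33],Q); s=env.get_state(); print(s["time"],s["qpos"])
C,p,d=shot("w_heat"); print(-C[1].T@C[2],C[1][2])
env.reach([0.62,-0.12,0.25],Q); print(env.get_state()["time"])
C,p,d=shot("w_vial"); print(-C[1].T@C[2],env.get_state()["tcp_pos"])
E
```

```text
2.1833 [-0.7052  0.3459  0.2664  1.7114 -0.1011  1.0978  1.1651]
[0.4867 0.234  0.3991] [ 0.2827  0.0018 -0.9592]
3.6083
[ 0.5477 -0.1184  0.3194] [ 0.6207 -0.1177  0.2502]
```

View pics/w_heat.png

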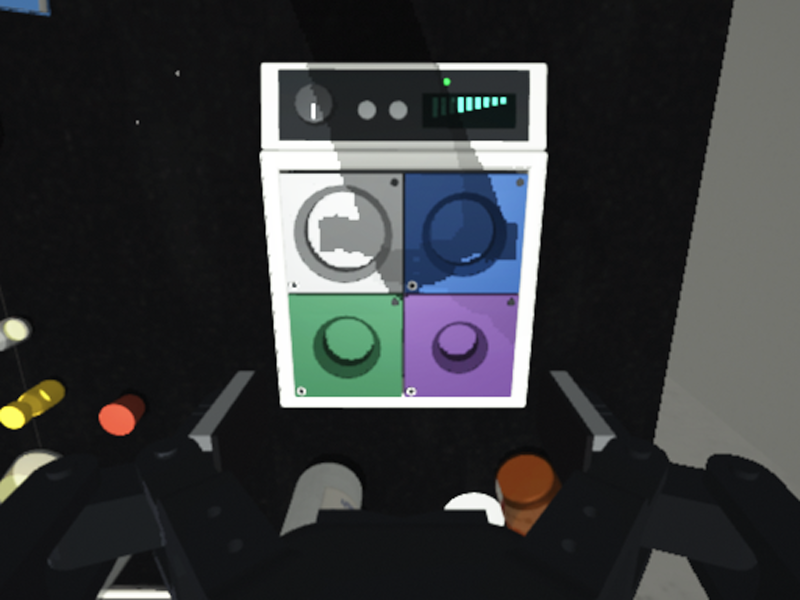

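View pics/w_vial.png

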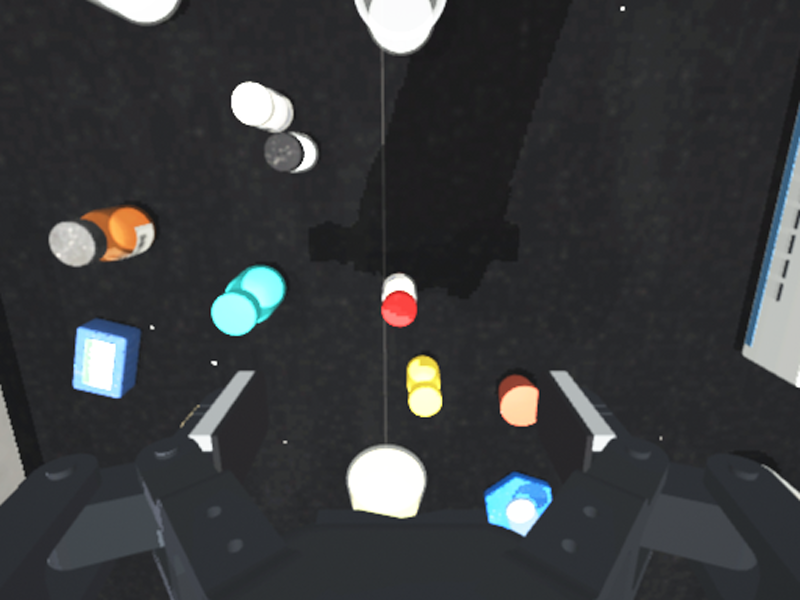

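```bash
python3 - <<'E'
from h import *
np.set_printoptions(precision=4,suppress=True)
k=1.5625
C,p,d=load("w_heat"); S=cal("scene");T=cal("top")
q=[onz(C,u/k,v/k,.07) for u,v in((280,172),(529,173),(514,399),(290,397),(404,294))]
for x in q: print(x)
print("sides",[np.linalg.norm(q[i]-q[i-1]) for i in range(4)], "mean",np.mean(q[:4],0))
e=(q[1]-q[0]+q[2]-q[3]); print("yaw",np.degrees(np.arctan2(e[1],e[0]))-90)
print("centre tri w/top",tri([(C,404/k,294/k),(T,253/k,275/k)]))
P=cloud(C,d)
for n,(u,v) in dict(sil=(345,170),blue=(505,280),g=(300,330),v=(500,380),wsil=(370,225),wblue=(460,235),wg=(350,340),wv=(458,340)).items(): print(n,P[int(v/k),int(u/k)])
C2,p2,d2=load("w_vial")
def blob(p,lo,hi,near):
    h=cv2.cvtColor(p,cv2.COLOR_BGR2HSV); m=cv2.inRange(h,lo,hi)|cv2.inRange(h,(172,lo[1],lo[2]),(180,255,255)) 
    c=[cv2.minEnclosingCircle(x) for x in cv2.findContours(m,0,2)[0]]; return min(c,key=lambda x:np.hypot(x[0][0]-near[0]/k,x[0][1]-near[1]/k))
b=blob(p2,(0,170,80),(6,255,255),(399,309));print(b)
print("redcap",onz(C2,*b[0],.051),"tri",tri([(C2,*b[0]),(T,487/k,246/k)]),"depth",cloud(C2,d2)[int(b[0][1]),int(b[0][0])])
# other objects
print("dropcap",onz(C2,77/k,244/k,.064), cloud(C2,d2)[int(244/k),int(77/k)])
E
```

```text
[0.4957 0.15   0.07  ]
[0.496  0.3231 0.07  ]
[0.6719 0.3253 0.07  ]
[0.6704 0.1453 0.07  ]
[0.584  0.2365 0.07  ]
sides [np.float64(0.12359690394794388), np.float64(0.17318493525143266), np.float64(0.17591209018327003), np.float64(0.18005573493205054)] mean [0.5835 0.2359 0.07  ]
yaw -0.2880819643040411
centre tri w/top (array([0.5852, 0.236 , 0.0609]), np.float64(0.0015414896272750705))
sil [0.4943 0.1894 0.029 ]
blue [0.5732 0.3117 0.0682]
g [0.6133 0.1564 0.0685]
v [0.6552 0.3132 0.0691]
wsil [0.5355 0.2094 0.0476]
wblue [0.5427 0.2793 0.0464]
wg [0.629  0.1924 0.0487]
wv [0.6295 0.2813 0.0471]
((255.257568359375, 197.46969604492188), 11.53853988647461)
redcap [ 0.6367 -0.1192  0.051 ] tri (array([ 0.6372, -0.1197,  0.0509]), np.float64(0.0006762217543856871)) depth [ 0.6363 -0.1195  0.0508]
dropcap [ 0.5945 -0.3005  0.064 ] [ 0.5943 -0.3005  0.0642]
```

```bash
cat >> h.py <<'E'
BC=np.array([0.584,0.2355])
W=dict(violet=BC+[.044,.044],green=BC+[.044,-.044],blue=BC+[-.044,.044],silver=BC+[-.044,-.044])
def pick(xy,h,w,f=30):
    z=h+.054; env.grip(min(w+.028,.085)); env.reach([*xy,z+.08],Q)
    print("down hit",env.movel([*xy,z],.1,stop_force=12)); env.grip(max(w-.012,0),f)
    s=env.get_state(); print("grip",s["opening"],s["gripper_force"],s["tcp_pos"],s["time"])
    env.movel([*xy,.27],.15); s=env.get_state(); print("lifted",s["opening"],s["gripper_force"],s["force"])
def carry(well):
    env.movel([*W[well],.27],.25)
def place(well,h,w):
    z=h+.054+.048
    env.movel([*W[well],z+.03],.15)
    hit=env.movel([*W[well],z-.001],.03,stop_force=8); s=env.get_state(); print("place hit",hit,"dz",s["tcp_pos"]-[*W[well],z],s["force"],s["time"])
def release(well,w):
    env.grip(w+.02); s=env.get_state(); p=s["tcp_pos"]; env.movel([p[0],p[1],.25],.15); print("t",env.get_state()["time"],s["opening"])
E
python3 - <<'E'
from h import *
np.set_printoptions(precision=4,suppress=True)
pick((.637,-.1195),.0425,.024); carry("violet"); shot("c_vial"); place("violet",.0425,.024)
shot("p_vial")
E
```

```text
down hit False
grip 0.022297827973039065 29.339360296726227 [ 0.6374 -0.1195  0.0973] 5.8083
lifted 0.022547997270375084 29.361514449119568 [ 0.055   0.5694 -0.1165]
place hit True dz [-0.0002 -0.      0.0008] [-0.2682 -0.2489  5.1912] 10.6
```

View pics/p_vial.png

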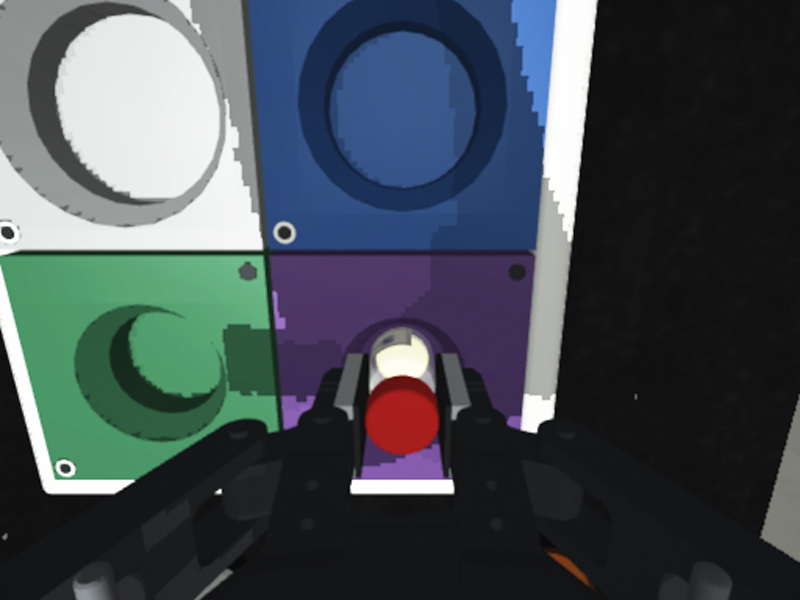

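```bash
python3 - <<'E'
from h import *
np.set_printoptions(precision=4,suppress=True)
release("violet",.024)
env.grip(.08); env.reach([.56,.2355,.28],Q); shot("a_vial"); C,p,d=load("a_vial")
P=cloud(C,d); h=cv2.cvtColor(p,cv2.COLOR_BGR2HSV); m=((h[...,0]<6)|(h[...,0]>174))&(h[...,1]>170)&(h[...,2]>60)&(P[...,2]>.09)&(np.hypot(P[...,0]-W["violet"][0],P[...,1]-W["violet"][1])<.03)
print("cap",m.sum(),np.median(P[m],0),"top z",np.percentile(P[m][:,2],90))
env.reach([.575,-.302,.25],Q); C,p,d=shot("w_drop"); print(env.get_state()["time"])
P=cloud(C,d)
m=(P[...,2]>.060)&(P[...,2]<.068)&(np.hypot(P[...,0]-.595,P[...,1]+.302)<.03); print("drop top",m.sum(),P[m].mean(0),P[m].min(0),P[m].max(0))
E
```

```text
t 11.8417 0.043812855169546645
cap 400 [0.625  0.2788 0.099 ] top z 0.09990914907789551
14.7667
drop top 600 [ 0.5933 -0.305   0.063 ] [ 0.5807 -0.3179  0.0601] [ 0.6067 -0.2927  0.0653]
```

View pics/a_vial.png

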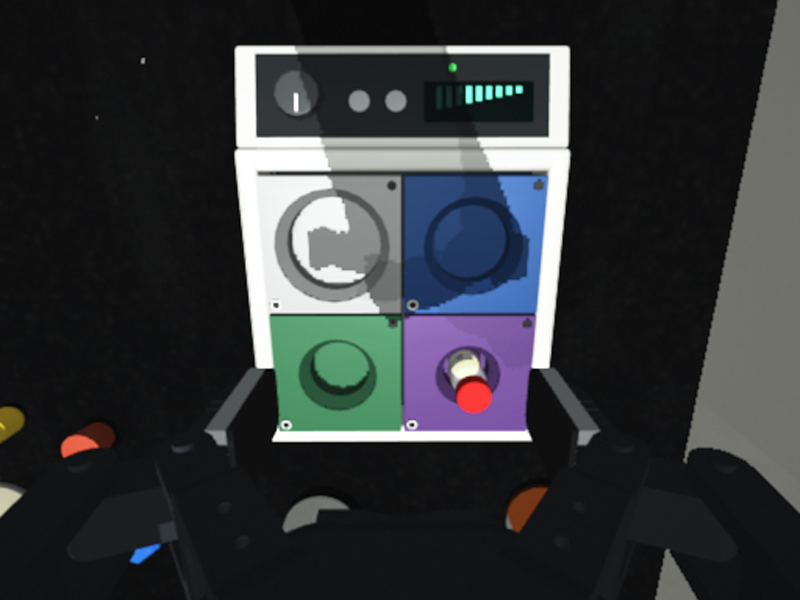

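View pics/w_drop.png

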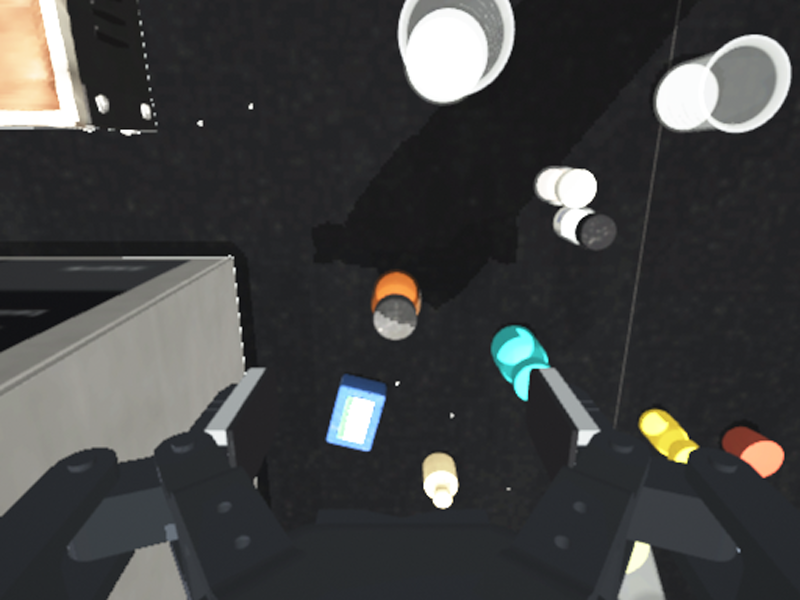

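```bash
python3 - <<'E'
from h import *
np.set_printoptions(precision=3,suppress=True)
z=np.load("top0.npz");P=cloud(cal("top"),z["d"]); q=P[(z["d"]>0)&(P[...,1]<-.35)&(P[...,2]>.05)&(P[...,0]>.3)&(P[...,0]<.95)]
print(q.min(0),q.max(0))
C,p,d=load("w_drop");P=cloud(C,d);q=P[(d>0)&(P[...,1]<-.35)&(P[...,2]>.05)&(P[...,0]<.75)];print(len(q),q.min(0),q.max(0))
C,p,d=load("w_vial")
print(calibration and env.get_state()["force"])
E
```

```text
[ 0.3   -0.576  0.05 ] [ 0.847 -0.407  0.255]
32087 [ 0.425 -0.541  0.05 ] [ 0.728 -0.35   0.269]
[ 0.244 -0.21  -0.206]
```

```bash
python3 - <<'E'
from h import *
np.set_printoptions(precision=4,suppress=True)
pick((.594,-.3045),.045,.033); carry("green"); place("green",.045,.033); release("green",.033)
env.grip(.08); env.reach([.54,.2355,.28],Q); C,p,d=shot("a_drop"); P=cloud(C,d)
m=(P[...,2]>.09)&(np.hypot(*(P[...,:2]-W["green"]).transpose(2,0,1))<.03); print("cap",m.sum(),P[m].mean(0),np.percentile(P[m][:,2],[50,90,98]))
env.reach([.425,-.12,.25],Q); shot("w_small"); print(env.get_state()["time"])
E
```

```text
down hit False
grip 0.03220931991752981 29.864992797374725 [ 0.5945 -0.3047  0.0998] 16.8083
lifted 0.03229070807561183 29.770834743976593 [ 0.0657  0.9277 -1.0163]
place hit True dz [-0.0003 -0.      0.0008] [-0.2767  0.1834  5.025 ] 21.9083
t 23.075 0.052736308793148806
cap 738 [0.624  0.192  0.1083] [0.1107 0.1118 0.1122]
25.45
```

View pics/a_drop.png

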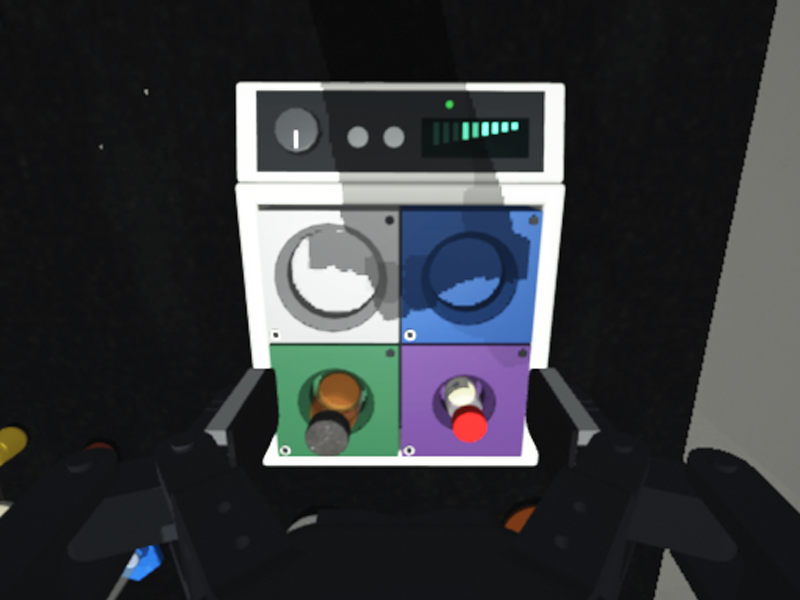

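View pics/w_small.png

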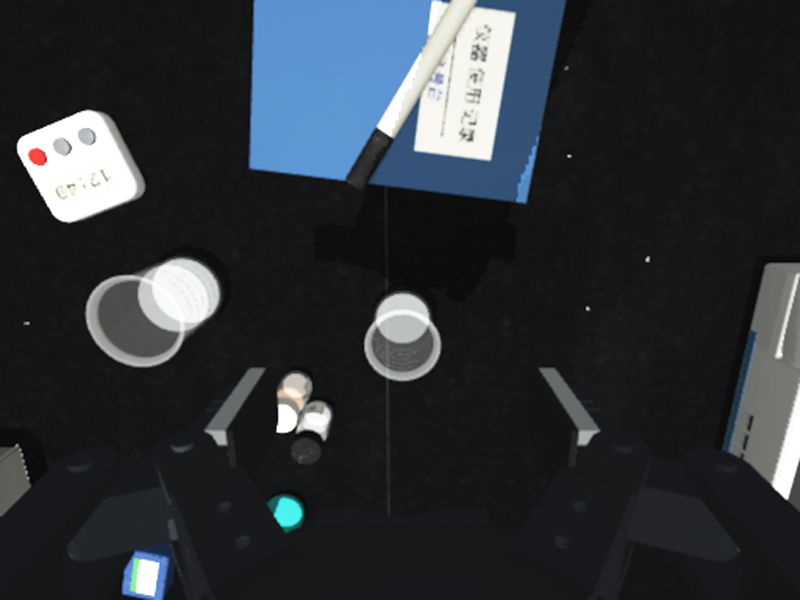

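```bash
python3 - <<'E'
from h import *
np.set_printoptions(precision=4,suppress=True)
k=1.5625;C,p,d=load("w_small");T=cal("top");S=cal("scene")
print("small",onz(C,403/k,346/k,.056),"bottom",onz(C,403/k,318/k,.0),tri([(C,403/k,346/k),(T,486/k,360/k),(S,403/k,380/k)]),"width",np.linalg.norm(onz(C,441/k,346/k,.056)-onz(C,365/k,346/k,.056)))
print("large",onz(C,136/k,321/k,.07),"bottom",onz(C,180/k,294/k,0),tri([(C,136/k,321/k),(T,595/k,377/k),(S,467/k,455/k)]),"width",np.linalg.norm(onz(C,86/k,320/k,.07)-onz(C,186/k,320/k,.07)))
s=load("w_drop");print("large from w_drop",onz(s[0],456/k,43/k,.07),tri([(s[0],456/k,43/k),(C,136/k,321/k)]))
print("small from w_drop",onz(s[0],747/k,83/k,.056))
E
```

```text
small [ 0.4649 -0.1183  0.056 ] bottom [ 0.4663 -0.1181  0.    ] (array([ 0.4664, -0.1197,  0.0503]), np.float64(0.002081375532395156)) width 0.047206357167880304
large [ 0.4436 -0.2728  0.07  ] bottom [ 0.4481 -0.2804  0.    ] (array([ 0.445 , -0.2754,  0.067 ]), np.float64(0.002098262024112439)) width 0.05777036076584209
large from w_drop [ 0.4489 -0.274   0.07  ] (array([ 0.4465, -0.2745,  0.0654]), np.float64(0.0016706451042351068))
small from w_drop [ 0.4643 -0.1181  0.056 ]
```

```bash
python3 - <<'E'
from h import *
np.set_printoptions(precision=4,suppress=True)
pick((.465,-.1185),.046,.048); carry("blue"); shot("c_small"); place("blue",.046,.048)
E
```

```text
down hit False
grip 0.04387368634548109 29.546978026123725 [ 0.4656 -0.1186  0.1007] 27.4333
lifted 0.04407504861017728 30.563001311129483 [-0.3517 -0.3303 -0.5583]
place hit True dz [ 0.0001 -0.0002  0.0009] [-1.6994 -0.2679  5.5619] 32.2083
```

View pics/c_small.png

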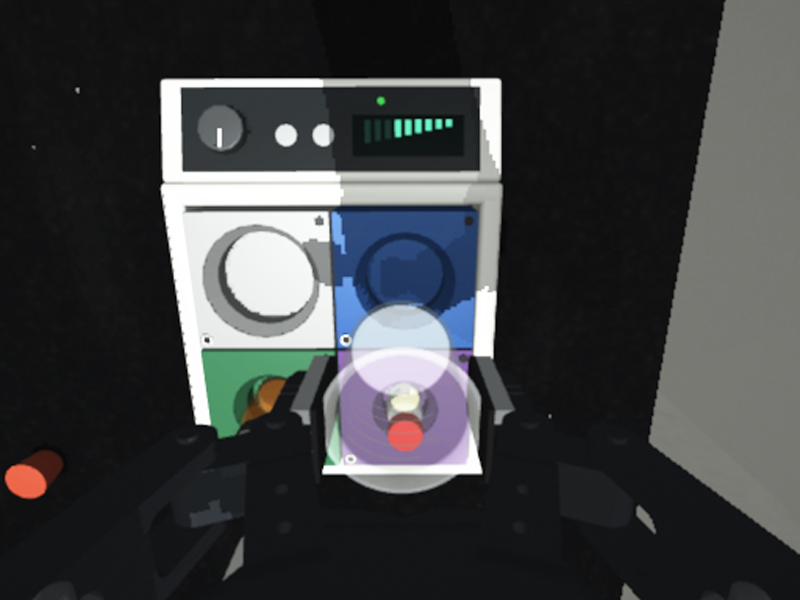

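```bash
python3 - <<'E'
from h import *
np.set_printoptions(precision=4,suppress=True)
release("blue",.048)
env.grip(.085); env.reach([.52,.2355,.28],Q); C,p,d=shot("a_small"); P=cloud(C,d)
m=(P[...,2]>.075)&(np.hypot(*(P[...,:2]-W["blue"]).transpose(2,0,1))<.035); print("rim",m.sum(),P[m].mean(0) if m.any() else 0,np.percentile(P[m][:,2],[50,90,98]) if m.any() else 0)
env.reach([.425,-.275,.25],Q); shot("w_large"); print(env.get_state()["time"])
cv2.imwrite("pics/pair.png",np.hstack([cv2.resize(cv2.imread(f"pics/{n}.png")[100:500,200:600],(400,400)) for n in("a_small","w_large")]))
E
```

```text
t 33.4 0.06783623011591318
rim 10862 [0.5191 0.286  0.2462] [0.2722 0.2871 0.2945]
36.0333
```

View pics/pair.png

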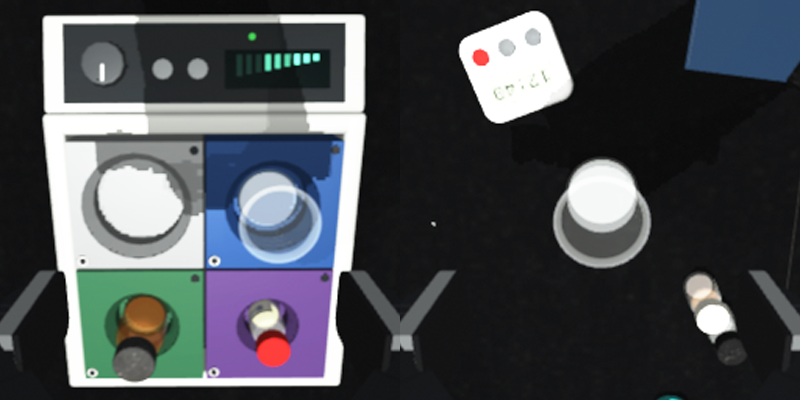

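```bash
python3 - <<'E'
from h import *
np.set_printoptions(precision=4,suppress=True)
k=1.5625;A=load("a_small")[0];L=load("w_large")[0];D=load("w_drop")[0]
print("small seated: rim",onz(A,480/k,324/k,.104),"bottom",onz(A,469/k,298/k,.048),"rimwidth",np.linalg.norm(onz(A,439/k,324/k,.104)-onz(A,521/k,324/k,.104)),W["blue"])
x=onz(L,402/k,319/k,.07);print("large",x,tri([(L,402/k,319/k),(cal("top"),595/k,377/k)]),"bottom",onz(L,402/k,295/k,0))
h=.058
pick(x[:2],h,.056); carry("silver"); place("silver",h,.056)
C,p,d=shot("p_large")
E
```

```text
small seated: rim [0.5385 0.2793 0.104 ] bottom [0.5401 0.2811 0.048 ] rimwidth 0.0469491448035608 [0.54   0.2795]
large [ 0.4418 -0.2738  0.07  ] (array([ 0.443 , -0.2742,  0.0678]), np.float64(0.0005895718055490595)) bottom [ 0.4482 -0.2736  0.    ]
down hit False
grip 0.0534811820006655 30.221902902703732 [ 0.4422 -0.2739  0.1128] 37.95
lifted 0.053178997006871315 31.609915855515283 [ 0.3354  0.332  -0.6136]
place hit True dz [ 0.0001 -0.0001  0.0009] [-1.3197  0.1703  5.1064] 42.7917
```

View pics/p_large.png

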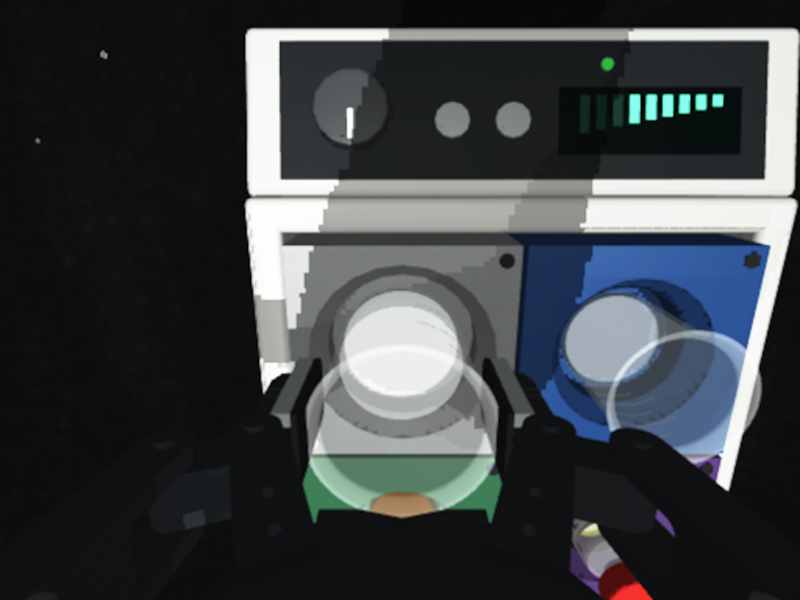

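```bash
python3 - <<'E'
from h import *
np.set_printoptions(precision=4,suppress=True)
release("silver",.052)
env.reach([.50,.2355,.30],Q); shot("fin"); print(env.get_state()["time"])
p,d=camera("scene"); a=cv2.resize(p[110:210,140:280],(560,400),interpolation=2); cv2.imwrite("pics/fin2.png",np.hstack([a[:, :400],cv2.resize(cv2.imread("pics/fin.png")[100:500,200:600],(400,400))]))
E
```

```text
t 43.9167 0.07171501569647308
44.375
```

View pics/fin2.png

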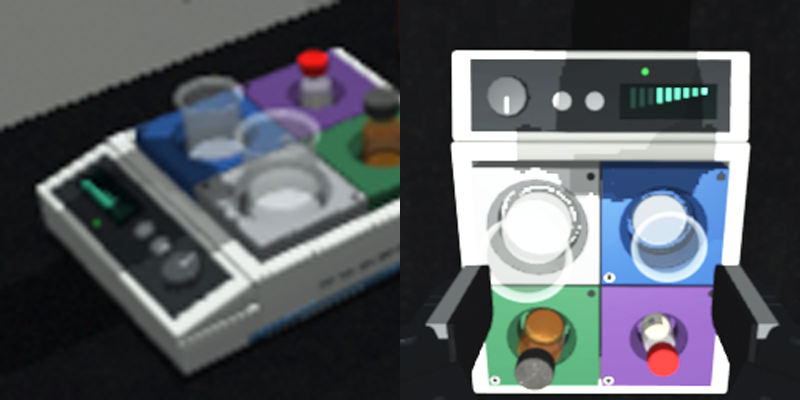

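```bash
python3 - <<'E'
from h import *
k=1.5625;F=load("fin")[0];S=cal("scene")
a=tri([(F,469/k,347/k),(S,192.2,134)]);b=tri([(F,330/k,359/k),(S,210,142.5)]);print(a,b)
if abs(a[0][2]-.104)<.006 and abs(b[0][2]-.118)<.006: print(job.job_done())
E
```

```text
(array([0.54216096, 0.27918971, 0.09921684]), np.float64(0.0010451800310072611)) (array([0.54618178, 0.19241112, 0.11383986]), np.float64(0.003038251712641112))
the job is handed in; nothing more can be done
None
```

All four vessels stand upright and fully down in their wells: red vial in violet, dropper in green, 50 ml beaker in blue and 100 ml beaker in silver. They went in the order asked, and the job was handed in at about 44 s.

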